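Stamp the practice pad

ROBOT

A 7-joint arm with a two-finger parallel gripper is mounted at the origin on a cart in front of the work surface, level with it; the furniture and walls round the work are solid. World frame = base frame: x ahead of the robot, y to its left, z up, the work surface at z = 0. Lengths are in mm, angles in rad, forces in N, time in s.
With the tool pointing down it reaches from about 400 to 875 mm from the base axis. Payload 6.5 kg.
Tool frame: the origin (TCP) lies on the centre line of the jaws, within the pads' length; the fingertips stand 19 mm ahead of it and the grasp point (between the pads) is the TCP (robot.tip_extent is the z of the fingertips in the tool frame, in mm); z points along the fingers, y is the line along which they close (so a half turn about z gives the same grasp; the last joint's range is limited). The gripper opens to 85 mm and grips with 20 to 120 N. Pads are 22 mm wide; open, the fingers measure 114 mm over their backs; the gripper's body (76 mm by 85 mm) begins 54 mm behind the grasp point. The pads swing forward as they close: fully open they stand 13 mm farther back than shut.
Start: joints at [-1.337, 0.536, -0.004, 1.538, 0.003, 1.067, -0.071], TCP at [191.959, 621.001, 222.49] pointing down, gripper open.
Joint ranges: [-2.7, 2.7], [-0.37, 2.16], [-1.27, 1.26], [0.24, 2.4], [-1.31, 4.45], [0.19, 1.91], [-2.76, 2.76]. Speed limits (rad/s): [2.39, 2.39, 3.14, 3.14, 3.14, 3.14, 3.14].

INTERFACE

Orientations are given as a unit quaternion [x, y, z, w].
In Python, from bench import robot gives the robot as it stands. The module is installed in compiled form; this text tells all that it offers.
- The arm moves only by the tool drive_tool, never from a script. Its argument "motion" is one flat list of numbers, 6 for each row, row after row: the shift along the tool's x, y, z in mm, then the turn, a rotation vector about the tool's x, y, z in degrees. In form: [dx, dy, dz, ax, ay, az, dx, dy, dz, ax, ay, az, ...]. A call has exactly 5 rows; each row is the pose to reach, as a shift and turn from the pose commanded when the call began, along the tool's axes at that moment; what a row does not reach only later rows make up. A row lasts 1/12 s, in which the tool goes at most 41.7 mm and 7.16 degrees, less where a joint would pass 70% of its speed; a pose out of reach is approached as far as the arm can. A call with a gripper value outside its range is refused whole. "jaw" is the closure, from 0 (fully open) to 1 (shut), set as the call begins (left out, the last holds). The fingers move at their own pace and stop on an object; the grip force is fixed at half the most. Time passes only in rows, so rows that repeat a pose let the fingers close, or fill a call up. It gives the time, the measured TCP pose, the force, the opening and the grip force at its end, in the units of the state.
- robot.sense(): the state, without advancing time (a new reading comes with each control period).
- robot.camera(name): name is "scene" or "top" or "wrist"; returns a dict with "image" (420x560x3 uint8, red, green, blue), "range_z" (420x560 float32, mm along the optical axis (not along the pixel's ray), 0 where there is no reading), "fx", "fy", "cx", "cy" (pixels), "pose" (4x4, takes a point from camera to world coordinates). Camera axes: x right, y up, looking along -z (the intrinsics and any distortion apply to the point x, -y, -z); pixel columns grow to the right and rows downward; lengths in mm; the calibration is good to about 2 mm. A picture is of the moment at which its call begins.
- robot.sign_off(): hands the job in; it is judged then, once.
The state is a dict: "t": time; "joint_pos": joint angles; "qvel": joint speeds; "joint_torque": joint torques, N m; "tcp_pos": TCP position; "tool_rot": TCP orientation; "force": force on the tool from outside, world axes, zero at the start; "wrist_torque": the same for the moment, N m; "width": finger opening in mm; "grasp_force": force on a finger pad.
Only numpy, scipy, OpenCV 4.12 (cv2) and the standard library are available. Lean on these libraries where they do the work, as an engineer would, in place of code of your own. Each camera call takes 0.05 s, during which the arm holds its last target. There are 200 camera calls.

TASK

Pick up the nail-art stamper with the pink handle and, keeping it upright, press its foot squarely onto the middle of the round lilac cushion on the white practice block, gently, until the cushion has sunk about 5 mm; hold it there for about a second without sliding. Then lift it straight up clear of the cushion and stand it upright on the middle of the round teal coaster, and let go. Leave the black-handled stamper alone.

Things in the scene. Friction and masses are not known exactly. Their poses are not given: they have to be found in the camera images.
- stamper_mid (a point): The stamper to use, with the pink handle: 95 mm tall, about 70 g (it varies), standing upright on its flat round silicone foot on the table. This point is on its axis, half-way up, 47.5 mm above the foot's underside; z points up along the stamper to the top of its handle. The foot is 30 mm across; the round straight handle is 26 mm across and runs from 22 mm to 88 mm above the foot's underside, so it can be gripped from any side at the mid point.
- other_mid (a point): The other stamper, of the same shape and size but with a black handle, standing on the table: not to be used. This point is on its axis, half-way up.
- pad_top (a point): Centre of the top face of the round lilac cushion (50 mm across, a thin dark circle of 33 mm and a dot mark its middle) in the white practice block, 90 x 90 mm, fixed to the table. The face is level, 34 mm above the table, 12 mm above the block's grey collar. The cushion is sprung and goes straight down when pressed, by about 1 mm for each newton, 10 mm at most; it comes back up by itself, and this point moves with it. z points up.
- coaster_top (a point): Centre of the top face of the round flat teal coaster, 80 mm across, 4 mm thick, fixed to the table; the face is 4 mm above the table. z points up.
Not all that is in view belongs to the job. Of the things like the part that bears coaster_top, leave any that is purple; of the rest the smaller one is meant.

How it is judged:
By the outcome, as a careful person would: the job done as asked, in the order asked, and still so for the second after the job is handed in, with the robot touching nothing.
It also fails if it takes over 48 s, if anything falls off the work surface, if the arm or the gripper's body presses on something with over 40 N, if the wrist force passes 120 N, or if a joint passes its speed limit or range.

## Working session

There is one attempt and no reset: what is moved stays moved. The work goes in short steps, Python scripts to look and compute and a tool call to move; the robot and the scene stay as the last step left them, time stands still between calls to the robot, and variables do not carry over. Pictures are saved under pics/ and viewed, at most 10 in all, crops included, and the job is handed in when it is done.

Besides the shell and the picture viewer there is one more tool, called after "Emit:" as a command line: name --argument value ..., lists and objects as JSON in quotes. drive_tool: Moves the arm, as the interface text tells. Its arguments: {"type":"object","properties":{"motion":{"type":"array"},"jaw":{"type":"number"}},"required":["motion"]}

```bash
mkdir -p pics; cat > h.py <<'E'
import numpy as np, cv2
from bench import robot
from scipy.spatial.transform import Rotation as R
def shot(n,f=None):
    c=robot.camera(n)
    if f: cv2.imwrite('pics/'+f,c['image'][:,:,::-1])
    return c
def world(c):
    z=c['range_z']; v,u=np.mgrid[:z.shape[0],:z.shape[1]]
    p=np.stack([(u-c['cx'])*z/c['fx'],-(v-c['cy'])*z/c['fy'],-z],-1)
    w=p@c['pose'][:3,:3].T+c['pose'][:3,3]; w[z<=0]=np.nan
    return w
def state():
    s=robot.sense(); print('t',s['t'],'tcp',np.round(s['tcp_pos'],1),'q',np.round(s['tool_rot'],3),'F',np.round(s['force'],2),'w',s['width'],'g',s['grasp_force'],'j',np.round(s['joint_pos'],2)); return s
E
python3 - <<'E'
from h import *
s=state(); print(R.from_quat(s['tool_rot']).as_matrix().round(3))
for n in ('top','scene'):
    c=shot(n,n+'1.png'); np.savez(n+'1.npz',**c); print(n,[k for k in c],c['pose'].round(2).tolist(),c['fx'])
E
```

```text
t 0.0 tcp [191.8 620.4 221.6] q [ 0.149  0.989 -0.001 -0.   ] F [-0.84  0.58  0.27] w 85.76104684802142 g 0.0 j [-1.34  0.54 -0.    1.54  0.    1.07 -0.07]
[[-0.955  0.295 -0.   ]
 [ 0.295  0.955 -0.002]
 [-0.    -0.002 -1.   ]]
top ['image', 'range_z', 'fx', 'fy', 'cx', 'cy', 'pose'] [[0.03, 1.0, -0.09, 346.89], [-1.0, 0.03, 0.01, -30.09], [0.02, 0.09, 1.0, 1411.01], [0.0, 0.0, 0.0, 1.0]] 543.5510948269314
scene ['image', 'range_z', 'fx', 'fy', 'cx', 'cy', 'pose'] [[0.78, 0.29, -0.56, -25.78], [-0.63, 0.34, -0.7, -689.82], [-0.01, 0.89, 0.45, 466.35], [0.0, 0.0, 0.0, 1.0]] 380.73074073062395
```

View pics/top1.png

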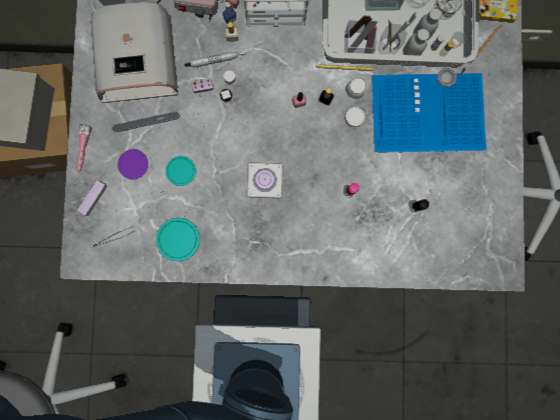

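View pics/scene1.png

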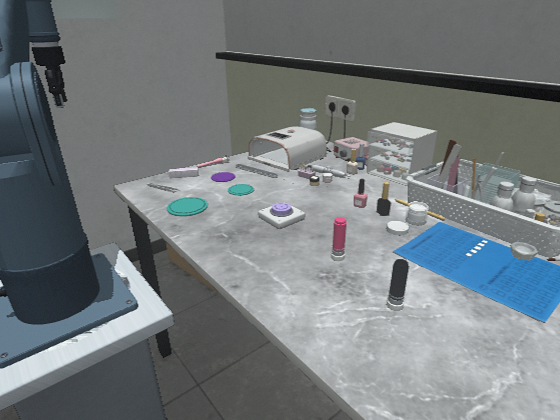

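Top view: the pink-handled stamper is at (352,189), the black-handled one at (421,205) and the lilac cushion at (264,180). There are three discs: purple at (133,165), large teal at (178,240) and small teal at (181,171). Purple is excluded, so the smaller of the two teal ones, (181,171), is meant. I'll measure and check it in one enlarged crop.

```bash
python3 - <<'E'
from h import *
for n in ('top','scene'):
    c=dict(np.load(n+'1.npz')); w=world(c); im=c['image']; hsv=cv2.cvtColor(im,cv2.COLOR_RGB2HSV)
    def comp(name,lo,hi,zmin,zmax):
        m=cv2.inRange(hsv,np.array(lo),np.array(hi)); k,l,st,ce=cv2.connectedComponentsWithStats(m)
        for i in range(1,k):
            if st[i,4]<15: continue
            p=w[l==i]; p=p[(p[:,2]>zmin)&(p[:,2]<zmax)]
            if len(p)<5: continue
            ext=np.ptp(p,axis=0)
            if max(ext)<130 and 200<p[:,0].mean()<900: print(n,name,ce[i].round(0),st[i,4],'mean',p.mean(0).round(1),'mid',((p.max(0)+p.min(0))/2).round(1),'ext',ext.round(0))
    comp('teal',(75,120,60),(95,255,255),-20,30)
    comp('purple',(130,120,60),(150,255,255),-20,30)
    comp('lilac',(125,25,90),(150,110,255),-20,60)
    comp('pink',(160,150,80),(179,255,255),5,130)
    comp('black',(0,0,0),(179,255,40),15,130)
im=np.load('top1.npz')['image'][140:260,90:440,::-1]
cv2.imwrite('pics/crop1.png',cv2.resize(im,None,fx=2.28,fy=2.28,interpolation=cv2.INTER_CUBIC))
E
```

```text
top teal [180. 170.] 708 mean [542.9 213.8   5.2] mid [542.7 213.7   4.5] ext [77. 76. 17.]
top teal [177. 239.] 1470 mean [364.7 212.7   6.9] mid [364.9 213.3   6.6] ext [109. 112.  18.]
top purple [133. 164.] 687 mean [556.5 338.2   4.9] mid [557.1 339.    4.9] ext [78. 77. 19.]
top lilac [119. 168.] 18 mean [545.9 374.4   3.1] mid [546.4 370.9   5.8] ext [45. 18. 12.]
top lilac [264. 178.] 263 mean [525.2  -5.7  34.5] mid [523.5  -6.5  31.5] ext [47. 49. 23.]
top lilac [ 89. 198.] 245 mean [462.4 437.3  25.4] mid [463.8 433.7  26. ] ext [81. 60. 18.]
top pink [353. 188.] 63 mean [ 499.9 -224.7   93.5] mid [ 499.3 -225.    91.5] ext [21. 23. 20.]
top black [129.  64.] 362 mean [790.4 334.2  99.3] mid [790.2 335.5  98.1] ext [44. 70. 16.]
top black [325.  98.] 101 mean [ 737.9 -157.4   36.8] mid [ 742.1 -158.7   38.3] ext [28. 32. 46.]
top black [300.  96.] 28 mean [730.3 -89.   71.3] mid [732.6 -89.   68.2] ext [12.  9. 34.]
top black [420. 205.] 123 mean [ 464.6 -392.9   79.4] mid [ 464.9 -396.6   66.3] ext [22. 24. 74.]
scene teal [240. 189.] 212 mean [541.1 209.    2. ] mid [543.8 211.2   1.7] ext [74. 75.  6.]
scene teal [187. 206.] 571 mean [362.1 205.3   4.1] mid [365.3 209.2   2.5] ext [108. 111.   9.]
scene purple [223. 177.] 162 mean [554.5 332.4   2. ] mid [557.5 334.9   1.8] ext [75. 76.  5.]
scene lilac [281. 208.] 192 mean [520.1 -12.9  29.8] mid [542.1  16.8  15.6] ext [ 87. 102.  37.]
scene pink [340. 219.] 29 mean [ 501.8 -228.6   93. ] mid [ 500.9 -228.9   93.3] ext [19. 20.  3.]
```

View pics/crop1.png

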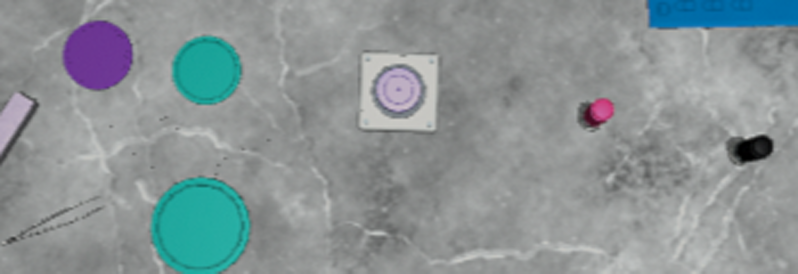

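The crop confirms it: the target stamper is pink at crop (600,111), the cushion is at (398,90), and the smaller teal coaster is at (207,70), clearly smaller than the teal one at (200,225). I'm setting off and turning the tool to line up with the world axes.

Emit:
drive_tool --motion '[-25, -17, 0, 0, 0, -5, -55, -38, 0, 0, 0, -10, -88, -61, 0, 0, 0, -15, -122, -84, 0, 0, 0, -17.2, -156, -107, 0, 0, 0, -17.2]'

```text
t: 0.52
tcp_pos: [310.1, 470.9, 222.1]
tool_rot: [-0.002, 1.0, -0.0, -0.0]
force: [0.7, 0.9, 0.1]
width: 85.5
grasp_force: 0.0
```

Emit:
drive_tool --motion '[-24, -32, 0, 0, 0, 0, -48, -64, 0, 0, 0, 0, -72, -96, 0, 0, 0, 0, -96, -128, 0, 0, 0, 0, -120, -160, 0, 0, 0, 0]'

```text
t: 0.93
tcp_pos: [430.1, 310.9, 222.4]
tool_rot: [-0.0, 1.0, -0.0, -0.0]
force: [0.0, 0.2, 0.3]
width: 85.2
grasp_force: 0.0
```

Emit:
drive_tool --motion '[-14, -38, 0, 0, 0, 0, -28, -76, 0, 0, 0, 0, -42, -114, 0, 0, 0, 0, -56, -152, 0, 0, 0, 0, -70, -190, 0, 0, 0, 0]'

```text
t: 1.35
tcp_pos: [499.6, 120.8, 222.4]
tool_rot: [-0.0, 1.0, -0.0, -0.0]
force: [0.9, 0.1, -0.2]
width: 85.3
grasp_force: 0.0
```

Emit:
drive_tool --motion '[0, -40, 0, 0, 0, 0, 0, -80, 0, 0, 0, 0, 0, -120, 0, 0, 0, 0, 0, -160, 0, 0, 0, 0, 0, -200, 0, 0, 0, 0]'

```text
t: 1.77
tcp_pos: [499.0, -79.1, 222.4]
tool_rot: [-0.0, 1.0, 0.0, -0.0]
force: [1.0, 0.2, 0.0]
width: 85.7
grasp_force: 0.0
```

Emit:
drive_tool --motion '[0, -36, 0, 0, 0, 0, 0, -72, 0, 0, 0, 0, 0, -100, 0, 0, 0, 0, 0, -120, 0, 0, 0, 0, 0, -120, 0, 0, 0, 0]'

```text
t: 2.18
tcp_pos: [498.5, -202.7, 222.4]
tool_rot: [0.003, 1.0, -0.001, -0.0]
force: [-0.2, 0.3, -0.5]
width: 85.4
grasp_force: 0.0
```

Now a close look with the wrist camera from above the stamper.

```bash
python3 - <<'E'
from h import *
s=state(); c=shot('wrist','wrist1.png'); np.savez('wrist1.npz',**c); w=world(c); print(c['pose'].round(2).tolist())
hsv=cv2.cvtColor(c['image'],cv2.COLOR_RGB2HSV)
m=cv2.inRange(hsv,np.array((155,120,60)),np.array((179,255,255)))>0
p=w[m]; p=p[np.isfinite(p[:,2])]; print(m.sum(),p.min(0),p.max(0))
t=p[(p[:,2]>np.nanmax(p[:,2])-6)]; print('top',len(t),t.mean(0),(t.min(0)+t.max(0))/2,np.ptp(t,axis=0))
for a,b in ((30,50),(50,70),(70,85)):
    q=p[(p[:,2]>a)&(p[:,2]<b)]
    if len(q)>20:
        f=np.linalg.lstsq(np.c_[2*q[:,:2],np.ones(len(q))],(q[:,:2]**2).sum(1),rcond=None)[0]; print(a,b,len(q),f[:2],np.sqrt(f[2]+f[:2]@f[:2]))
E
```

```text
t 2.1833 tcp [ 498.5 -202.7  222.4] q [ 0.003  1.    -0.001 -0.   ] F [-0.17  0.3  -0.49] w 85.37340984758652 g 0.0 j [ 0.08  0.35  0.28  1.85 -0.11  0.96  1.97]
[[0.01, -0.95, -0.31, 417.81], [1.0, 0.01, 0.01, -201.04], [-0.0, -0.31, 0.95, 373.41], [0.0, 0.0, 0.0, 1.0]]
784 [ 488.65253443 -238.65983556   34.9520706 ] [ 511.29002574 -214.38394688   96.16360256]
top 413 [ 501.35415864 -226.12026844   94.02700989] [ 500.6425865  -226.60019333   93.17579014] [21.29487849 22.96004536  5.97562485]
30 50 60 [ 501.44946733 -226.44451126] 12.426748615113473
50 70 107 [ 501.63495981 -226.49501309] 12.575363118669252
70 85 92 [ 501.78761159 -226.52664429] 12.696569137258322
```

View pics/wrist1.png

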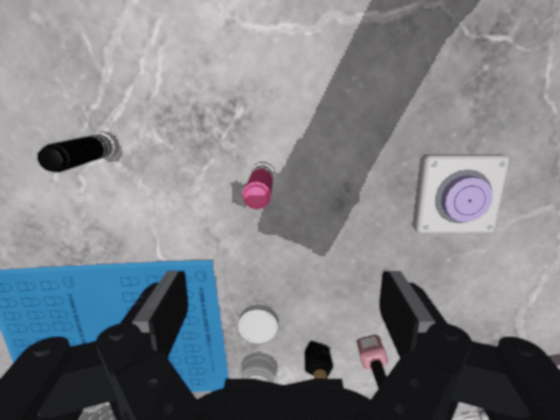

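The wrist view shows the pink stamper at (258,188), the black one at (75,152) well clear, and the cushion at (468,200). The stamper axis is at about (501.5, -226.5), so I'll centre over it while coming down part way.

Emit:
drive_tool --motion '[-1, -8, 15, 0, 0, 0, -2, -16, 35, 0, 0, 0, -3, -24, 55, 0, 0, 0, -3, -24, 70, 0, 0, 0, -3, -24, 70, 0, 0, 0]'

```text
t: 2.65
tcp_pos: [500.7, -219.0, 149.4]
tool_rot: [-0.001, 1.0, 0.001, -0.003]
force: [0.4, 0.4, -1.0]
width: 85.3
grasp_force: 0.0
```

Emit:
drive_tool --motion '[0, -3, 10, 0, 0, 0, 0, -5, 25, 0, 0, 0, 0, -5, 40, 0, 0, 0, 0, -5, 40, 0, 0, 0, 0, -5, 40, 0, 0, 0]'

```text
t: 3.07
tcp_pos: [502.8, -225.6, 112.7]
tool_rot: [-0.001, 1.0, 0.0, -0.0]
force: [0.1, -0.2, 0.2]
width: 85.2
grasp_force: 0.0
```

Emit:
drive_tool --motion '[1, -1, 15, 0, 0, 0, 1, -1, 30, 0, 0, 0, 1, -1, 45, 0, 0, 0, 1, -1, 55, 0, 0, 0, 1, -1, 55, 0, 0, 0]'

```text
t: 3.48
tcp_pos: [501.3, -226.6, 56.7]
tool_rot: [-0.0, 1.0, 0.0, -0.001]
force: [-1.4, -0.5, -0.1]
width: 85.4
grasp_force: 0.0
```

Emit:
drive_tool --motion '[0, 0, 0, 0, 0, 0, 0, 0, 0, 0, 0, 0, 0, 0, 0, 0, 0, 0, 0, 0, 0, 0, 0, 0, 0, 0, 0, 0, 0, 0]'

```text
t: 3.9
tcp_pos: [502.1, -227.3, 58.1]
tool_rot: [-0.0, 1.0, -0.0, 0.0]
force: [0.0, 0.7, 0.4]
width: 85.1
grasp_force: 0.0
```

Emit:
drive_tool --motion '[0, 0, 0, 0, 0, 0, 0, 0, 0, 0, 0, 0, 0, 0, 0, 0, 0, 0, 0, 0, 0, 0, 0, 0, 0, 0, 0, 0, 0, 0]' --jaw 0.6

```text
t: 4.32
tcp_pos: [501.7, -227.3, 57.5]
tool_rot: [-0.0, 1.0, -0.0, -0.0]
force: [-0.9, -0.1, -0.6]
width: 34.1
grasp_force: 0.0
```

Emit:
drive_tool --motion '[0, 0, 0, 0, 0, 0, 0, 0, 0, 0, 0, 0, 0, 0, 0, 0, 0, 0, 0, 0, 0, 0, 0, 0, 0, 0, 0, 0, 0, 0]' --jaw 1

```text
t: 4.73
tcp_pos: [502.1, -227.4, 57.7]
tool_rot: [-0.0, 1.0, -0.0, 0.0]
force: [0.6, -0.5, 3.5]
width: 23.9
grasp_force: 58.8
```

Emit:
drive_tool --motion '[0, 0, 0, 0, 0, 0, 0, 0, 0, 0, 0, 0, 0, 0, 0, 0, 0, 0, 0, 0, 0, 0, 0, 0, 0, 0, 0, 0, 0, 0]'

```text
t: 5.15
tcp_pos: [502.0, -227.4, 57.7]
tool_rot: [-0.0, 1.0, -0.0, 0.0]
force: [0.6, 0.0, 5.5]
width: 24.1
grasp_force: 58.9
```

Emit:
drive_tool --motion '[0, 0, -8, 0, 0, 0, 0, 0, -25, 0, 0, 0, 0, 0, -45, 0, 0, 0, 0, 0, -65, 0, 0, 0, 0, 0, -80, 0, 0, 0]'

```text
t: 5.57
tcp_pos: [501.3, -227.1, 138.8]
tool_rot: [-0.0, 1.0, 0.0, -0.0]
force: [0.4, 0.0, -1.3]
width: 24.2
grasp_force: 58.9
```

Emit:
drive_tool --motion '[0, 0, 0, 0, 0, 0, 0, 0, 0, 0, 0, 0, 0, 0, 0, 0, 0, 0, 0, 0, 0, 0, 0, 0, 0, 0, 0, 0, 0, 0]'

```text
t: 5.98
tcp_pos: [500.9, -226.8, 136.4]
tool_rot: [-0.0, 1.0, 0.0, -0.001]
force: [-0.1, 0.5, -0.4]
width: 23.7
grasp_force: 58.9
```

```bash
python3 - <<'E'
from h import *
s=state()
for n in ('wrist','scene','top'):
    c=shot(n,n+'2.png'); np.savez(n+'2.npz',**c); w=world(c); hsv=cv2.cvtColor(c['image'],cv2.COLOR_RGB2HSV)
    for name,lo,hi,z0,z1 in (('pink',(155,120,60),(179,255,255),60,190),('lilac',(125,25,90),(150,110,255),28,45)):
        m=cv2.inRange(hsv,np.array(lo),np.array(hi))>0
        p=w[m]; p=p[(p[:,2]>z0)&(p[:,2]<z1)&(p[:,0]>400)&(p[:,0]<620)&(abs(p[:,1]+120)<160)]
        if len(p)>10: print(n,name,len(p),p.min(0),p.max(0),'mean',p.mean(0),'mid',(p.min(0)+p.max(0))/2)
E
```

```text
t 5.9833 tcp [ 500.9 -226.8  136.4] q [-0.     1.     0.    -0.001] F [-0.14  0.49 -0.44] w 23.7065051021502 g 58.8888144493103 j [ 0.15  0.49  0.25  1.89 -0.17  0.79  2.06]
wrist pink 4999 [ 487.59094905 -238.54800886  107.95073744] [ 511.63808742 -213.83498357  174.85079761] mean [ 494.51268937 -226.26349487  157.915957  ] mid [ 499.61451824 -226.19149621  141.40076752]
wrist lilac 1933 [499.38964447 -31.56109399  28.04080811] [548.38931169   4.73349646  35.73665495] mean [523.99612251 -15.3059182   33.13262578] mid [523.88947808 -13.41379876  31.88873153]
scene pink 283 [ 487.39008509 -241.1175342    99.46563728] [ 504.26011053 -215.92616617  172.87835816] mean [ 493.42512159 -232.06354001  136.79634474] mid [ 495.82509781 -228.52185019  136.17199772]
scene lilac 145 [500.03097135 -33.15691294  28.07295741] [548.07242633  15.66385256  34.10041891] mean [522.05763833 -11.06363736  31.96109005] mid [524.05169884  -8.74653019  31.08668816]
top lilac 247 [499.65317484 -28.33392763  28.16096717] [546.68080336  17.92521136  43.03044289] mean [525.34645168  -4.67100037  34.91027202] mid [523.1669891   -5.20435813  35.59570503]
```

Emit:
drive_tool --motion '[-4, 25, 0, 0, 0, 0, -9, 60, 0, 0, 0, 0, -14, 100, 0, 0, 0, 0, -19, 135, 0, 0, 0, 0, -22, 155, 0, 0, 0, 0]'

```text
t: 6.55
tcp_pos: [524.0, -67.2, 137.2]
tool_rot: [-0.002, 1.0, 0.001, -0.0]
force: [0.3, -0.7, -0.4]
width: 24.2
grasp_force: 59.0
```

Emit:
drive_tool --motion '[0, 0, 0, 0, 0, 0, 0, 0, 0, 0, 0, 0, 0, 0, 0, 0, 0, 0, 0, 0, 0, 0, 0, 0, 0, 0, 0, 0, 0, 0]'

```text
t: 6.97
tcp_pos: [523.4, -73.8, 137.5]
tool_rot: [0.001, 1.0, -0.0, -0.0]
force: [0.2, -1.0, -1.9]
width: 23.9
grasp_force: 59.0
```

```bash
cat >> h.py <<'E'
def stamper(c,w,z0=60,z1=200):
    hsv=cv2.cvtColor(c['image'],cv2.COLOR_RGB2HSV)
    m=cv2.inRange(hsv,np.array((155,120,60)),np.array((179,255,255)))>0
    p=w[m]; p=p[(p[:,2]>z0)&(p[:,2]<z1)]
    for a in range(z0,z1,15):
        q=p[(p[:,2]>a)&(p[:,2]<=a+15)]
        if len(q)<40: continue
        from scipy.optimize import least_squares
        f=least_squares(lambda v:np.hypot(q[:,0]-v[0],q[:,1]-v[1])-13,[q[:,0].mean(),q[:,1].mean()],loss='soft_l1'); print('  stamper z',a,len(q),f.x.round(1),'resid',np.abs(f.fun).mean().round(2))
def cushion(c,w):
    hsv=cv2.cvtColor(c['image'],cv2.COLOR_RGB2HSV)
    m=(cv2.inRange(hsv,np.array((122,20,80)),np.array((152,120,255)))>0)&(w[...,2]>30)&(w[...,2]<40)&(abs(w[...,0]-525)<45)&(abs(w[...,1]+6)<45)
    p=w[m]; h=cv2.convexHull(p[:,:2].astype(np.float32)); (cx,cy),r=cv2.minEnclosingCircle(h); print('  cushion n',len(p),'circle',round(cx,1),round(cy,1),round(r,1),'mid',((p.min(0)+p.max(0))/2).round(1),'mean',p.mean(0).round(1))
E
python3 - <<'E'
from h import *
s=state(); c=shot('wrist','wrist3.png'); np.savez('wrist3.npz',**c)
for f in ('wrist1','wrist2','wrist3','top1','scene1'):
    c=dict(np.load(f+'.npz')); w=world(c); print(f); stamper(c,w,30 if f[-1]=='1' else 75,95 if f[-1]=='1' else 180); cushion(c,w)
E
```

```text
t 6.9667 tcp [523.4 -73.8 137.5] q [ 0.001  1.    -0.    -0.   ] F [ 0.22 -1.05 -1.86] w 23.92823466065182 g 59.01753008365631 j [-0.13  0.45  0.23  1.94 -0.15  0.76  1.76]
wrist1
  stamper z 45 73 [ 502.1 -226.6] resid 0.16
  stamper z 60 81 [ 502.1 -226.6] resid 0.16
  stamper z 75 175 [ 502.6 -226.6] resid 0.6
  stamper z 90 354 [ 492.7 -226.8] resid 3.87
  cushion n 1671 circle 524.0 -6.2 25.2 mid [524.   -6.2  32.9] mean [523.2  -7.1  33.5]
wrist2
  stamper z 105 274 [ 501.4 -226.2] resid 0.19
  stamper z 120 488 [ 501.4 -226.1] resid 0.19
  stamper z 135 647 [ 501.5 -226.2] resid 0.21
  stamper z 150 889 [ 501.5 -226.2] resid 0.24
  stamper z 165 2701 [ 505.1 -226.1] resid 3.87
  cushion n 1824 circle 524.3 -6.8 25.1 mid [523.9 -13.4  32.9] mean [524.5 -14.7  33.4]
wrist3
  stamper z 105 241 [523.9 -73.2] resid 0.18
  stamper z 120 473 [523.9 -73.1] resid 0.19
  stamper z 135 646 [523.9 -73.2] resid 0.21
  stamper z 150 839 [523.9 -73.2] resid 0.21
  stamper z 165 2793 [527.1 -73.1] resid 3.82
  cushion n 2873 circle 524.0 -5.7 25.0 mid [524.   -6.1  33. ] mean [522.9  -6.3  33.6]
top1
  cushion n 249 circle 523.6 -5.0 24.6 mid [523.5  -5.1  35.1] mean [523.4  -4.5  35.1]
scene1
  stamper z 30 67 [ 503.7 -227.8] resid 38.2
  stamper z 45 64 [ 503.5 -227.9] resid 0.75
  stamper z 60 68 [ 503.5 -227.3] resid 0.8
  stamper z 75 68 [ 485.3 -241.3] resid 2.96
  stamper z 90 47 [ 509.9 -232.8] resid 3.78
  cushion n 134 circle 525.8 -8.7 25.7 mid [524.8  -8.9  32. ] mean [523.5 -10.   32.1]
```

View pics/wrist3.png

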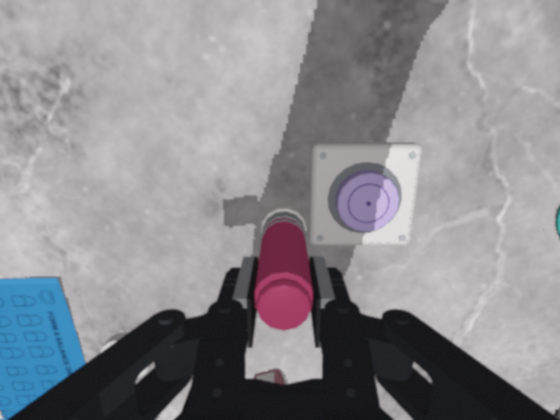

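The stamper at (285,285) hangs upright between the pads. The cushion is clear at (368,203). In the same camera the stamper axis is at (523.9, -73.2) and the cushion centre at (524.0, -6.0), so I shift 67 mm in y.

Emit:
drive_tool --motion '[0, 12, 0, 0, 0, 0, 0, 32, 0, 0, 0, 0, 0, 52, 0, 0, 0, 0, 0, 63, 0, 0, 0, 0, 0, 67, 0, 0, 0, 0]'

```text
t: 7.43
tcp_pos: [523.5, -2.4, 137.4]
tool_rot: [-0.002, 1.0, 0.001, -0.0]
force: [0.7, -0.5, -1.3]
width: 24.2
grasp_force: 59.0
```

Emit:
drive_tool --motion '[0, 0, 10, 0, 0, 0, 0, 0, 20, 0, 0, 0, 0, 0, 30, 0, 0, 0, 0, 0, 35, 0, 0, 0, 0, 0, 35, 0, 0, 0]'

```text
t: 7.85
tcp_pos: [522.2, -6.3, 100.6]
tool_rot: [0.001, 1.0, -0.0, -0.002]
force: [0.2, 1.1, -0.8]
width: 24.0
grasp_force: 59.0
```

Emit:
drive_tool --motion '[0, 0, 0, 0, 0, 0, 0, 0, 0, 0, 0, 0, 0, 0, 0, 0, 0, 0, 0, 0, 0, 0, 0, 0, 0, 0, 0, 0, 0, 0]'

```text
t: 8.27
tcp_pos: [523.9, -5.2, 102.8]
tool_rot: [-0.0, 1.0, 0.0, 0.0]
force: [-0.2, 0.2, -0.9]
width: 24.1
grasp_force: 59.0
```

```bash
python3 - <<'E'
from h import *
s=state(); c=shot('wrist','wrist4.png'); np.savez('wrist4.npz',**c); w=world(c); stamper(c,w,75,150); cushion(c,w)
hsv=cv2.cvtColor(c['image'],cv2.COLOR_RGB2HSV)
c2=shot('scene'); np.savez('scene4.npz',**c2); w2=world(c2); cushion(c2,w2)
im=np.hstack([cv2.resize(c['image'][160:320,190:400],(420,320)),cv2.resize(c2['image'][140:260,210:340],(347,320))])
cv2.imwrite('pics/chk4.png',im[:,:,::-1])
E
```

```text
t 8.2667 tcp [523.9  -5.2 102.8] q [-0.  1.  0.  0.] F [-0.24  0.21 -0.93] w 24.09748302652782 g 59.046467542648315 j [-0.24  0.5   0.21  1.97 -0.16  0.68  1.64]
  stamper z 75 369 [524.4  -4.5] resid 0.19
  stamper z 90 519 [524.4  -4.5] resid 0.2
  stamper z 105 699 [524.4  -4.5] resid 0.21
  stamper z 120 1243 [524.8  -4.5] resid 0.62
  stamper z 135 2160 [5.302e+02 4.000e-01] resid 4.18
  cushion n 1950 circle 523.8 -5.8 24.8 mid [521.2  -5.9  32.9] mean [515.3  -6.6  33.4]
  cushion n 114 circle 524.3 -9.3 25.1 mid [525.7  -8.9  32.4] mean [522.  -11.9  32.1]
```

View pics/chk4.png

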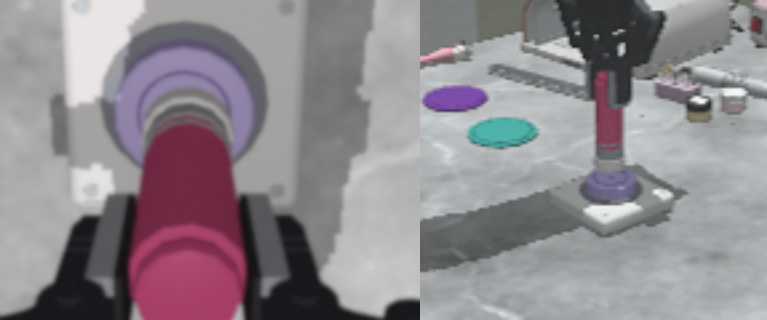

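The foot hangs about 11 mm above the cushion, 1.3 mm off in y (wrist view left, scene view right). I'll trim that and come down slowly.

Emit:
drive_tool --motion '[0.4, -0.7, 0, 0, 0, 0, 0.4, -1.4, 2, 0, 0, 0, 0.4, -1.4, 4, 0, 0, 0, 0.4, -1.4, 6, 0, 0, 0, 0.4, -1.4, 8, 0, 0, 0]'

```text
t: 8.78
tcp_pos: [523.1, -6.6, 94.2]
tool_rot: [-0.0, 1.0, -0.0, -0.0]
force: [0.4, 0.4, -1.3]
width: 23.9
grasp_force: 59.0
```

Emit:
drive_tool --motion '[0, 0, 0, 0, 0, 0, 0, 0, 0, 0, 0, 0, 0, 0, 0, 0, 0, 0, 0, 0, 0, 0, 0, 0, 0, 0, 0, 0, 0, 0]'

```text
t: 9.2
tcp_pos: [523.3, -6.6, 94.6]
tool_rot: [-0.0, 1.0, 0.0, 0.0]
force: [-0.5, 0.1, -1.1]
width: 24.1
grasp_force: 59.0
```

```bash
python3 - <<'E'
from h import *
s=state(); c=shot('wrist'); w=world(c); stamper(c,w,70,120); cushion(c,w); state()
E
```

```text
t 9.2 tcp [523.3  -6.6  94.6] q [-0.  1.  0.  0.] F [-0.5   0.15 -1.07] w 24.059476879440414 g 59.047404527664185 j [-0.23  0.51  0.2   1.98 -0.16  0.67  1.64]
  stamper z 70 411 [523.8  -5.9] resid 0.19
  stamper z 85 555 [523.8  -5.9] resid 0.21
  stamper z 100 746 [523.9  -5.9] resid 0.21
  stamper z 115 297 [523.9  -5.9] resid 0.24
  cushion n 1930 circle 523.9 -5.7 24.9 mid [520.5  -5.7  35. ] mean [515.5  -5.6  33.4]
t 9.25 tcp [523.3  -6.6  94.6] q [-0.  1. -0.  0.] F [-0.04 -0.09 -0.9 ] w 23.659230767432174 g 59.04685378074646 j [-0.23  0.51  0.2   1.98 -0.16  0.67  1.64]
```

Emit:
drive_tool --motion '[0, 0, 1, 0, 0, 0, 0, 0, 2, 0, 0, 0, 0, 0, 3, 0, 0, 0, 0, 0, 4, 0, 0, 0, 0, 0, 5, 0, 0, 0]'

```text
t: 9.67
tcp_pos: [523.3, -6.6, 89.5]
tool_rot: [-0.0, 1.0, 0.0, 0.0]
force: [1.4, 0.4, 1.8]
width: 23.9
grasp_force: 59.1
```

Emit:
drive_tool --motion '[0, 0, 0, 0, 0, 0, 0, 0, 0, 0, 0, 0, 0, 0, 0, 0, 0, 0, 0, 0, 0, 0, 0, 0, 0, 0, 0, 0, 0, 0]'

```text
t: 10.08
tcp_pos: [523.3, -6.6, 89.6]
tool_rot: [-0.0, 1.0, 0.0, 0.0]
force: [-0.3, -0.1, 1.3]
width: 23.6
grasp_force: 59.1
```

```bash
python3 - <<'E'
from h import *
state(); c=shot('wrist'); w=world(c); stamper(c,w,70,120); cushion(c,w); state()
E
```

```text
t 10.0833 tcp [523.3  -6.6  89.6] q [-0.  1.  0.  0.] F [-0.31 -0.13  1.25] w 23.6424181318008 g 59.08988535404205 j [-0.23  0.52  0.2   1.98 -0.16  0.66  1.65]
  stamper z 70 466 [523.8  -5.9] resid 0.18
  stamper z 85 599 [523.8  -6. ] resid 0.2
  stamper z 100 821 [523.8  -5.9] resid 0.22
  stamper z 115 689 [524.6  -5.9] resid 0.78
  cushion n 1810 circle 523.8 -5.7 24.6 mid [520.7  -5.6  35. ] mean [516.   -5.4  31.4]
t 10.1333 tcp [523.3  -6.6  89.6] q [-0.  1.  0.  0.] F [-0.44 -0.02  1.96] w 24.162049230973047 g 59.09045219421387 j [-0.23  0.52  0.2   1.98 -0.16  0.66  1.65]
```

Emit:
drive_tool --motion '[0, 0, 0.6, 0, 0, 0, 0, 0, 1.2, 0, 0, 0, 0, 0, 1.8, 0, 0, 0, 0, 0, 2.4, 0, 0, 0, 0, 0, 2.7, 0, 0, 0]'

```text
t: 10.55
tcp_pos: [523.3, -6.6, 86.9]
tool_rot: [-0.0, 1.0, 0.0, 0.0]
force: [-1.1, -0.0, 3.9]
width: 24.2
grasp_force: 59.1
```

```bash
python3 - <<'E'
from h import *
for i in range(4):
    s=robot.sense(); c=shot('wrist'); print(s['t'],s['tcp_pos'][2],s['force'])
w=world(c); hsv=cv2.cvtColor(c['image'],cv2.COLOR_RGB2HSV)
m=(cv2.inRange(hsv,np.array((122,20,80)),np.array((152,120,255)))>0)&(w[...,2]>22)&(w[...,2]<40)&(np.hypot(w[...,0]-524,w[...,1]+6)<24)
print('cushion z median',np.median(w[m][:,2]),m.sum())
c=dict(np.load('wrist4.npz'));w=world(c);hsv=cv2.cvtColor(c['image'],cv2.COLOR_RGB2HSV)
m=(cv2.inRange(hsv,np.array((122,20,80)),np.array((152,120,255)))>0)&(w[...,2]>22)&(w[...,2]<40)&(np.hypot(w[...,0]-524,w[...,1]+6)<24)
print('free',np.median(w[m][:,2]),m.sum())
E
```

```text
10.55 86.8529838874035 [-1.09819622 -0.03273865  3.90623191]
10.6 86.84374723547025 [-0.67150233 -0.50601557  3.25522226]
10.65 86.87034279795078 [-0.26076651 -0.52175582  4.39863406]
10.7 86.87985449949392 [-0.33498854  0.59639605  4.12697256]
cushion z median 28.675879065855767 1744
free 33.55113293361535 1768
```

Sunk 4.9 mm, with about 5 N of press. Now hold for just over a second (it has already held 0.2 s), then lift straight up.

Emit:
drive_tool --motion '[0, 0, 0, 0, 0, 0, 0, 0, 0, 0, 0, 0, 0, 0, 0, 0, 0, 0, 0, 0, 0, 0, 0, 0, 0, 0, 0, 0, 0, 0]'

```text
t: 11.17
tcp_pos: [523.3, -6.6, 86.8]
tool_rot: [-0.0, 1.0, -0.0, 0.0]
force: [-0.2, 0.1, 4.1]
width: 24.1
grasp_force: 59.1
```

Emit:
drive_tool --motion '[0, 0, 0, 0, 0, 0, 0, 0, 0, 0, 0, 0, 0, 0, 0, 0, 0, 0, 0, 0, 0, 0, 0, 0, 0, 0, 0, 0, 0, 0]'

```text
t: 11.58
tcp_pos: [523.3, -6.6, 86.8]
tool_rot: [-0.0, 1.0, 0.0, 0.0]
force: [0.2, -0.6, 4.2]
width: 24.0
grasp_force: 59.1
```

Emit:
drive_tool --motion '[0, 0, -2, 0, 0, 0, 0, 0, -5, 0, 0, 0, 0, 0, -9, 0, 0, 0, 0, 0, -15, 0, 0, 0, 0, 0, -22, 0, 0, 0]'

```text
t: 12.0
tcp_pos: [522.6, -6.7, 109.0]
tool_rot: [-0.0, 1.0, -0.0, -0.001]
force: [0.6, 0.4, -1.4]
width: 23.6
grasp_force: 59.0
```

Emit:
drive_tool --motion '[0, 0, -8, 0, 0, 0, 0, 0, -18, 0, 0, 0, 0, 0, -25, 0, 0, 0, 0, 0, -30, 0, 0, 0, 0, 0, -30, 0, 0, 0]'

```text
t: 12.42
tcp_pos: [524.1, -6.6, 140.2]
tool_rot: [-0.0, 1.0, 0.0, 0.001]
force: [0.3, -1.1, -0.8]
width: 23.8
grasp_force: 59.0
```

Emit:
drive_tool --motion '[-4, 25, 0, 0, 0, 0, -9, 58, 0, 0, 0, 0, -14, 95, 0, 0, 0, 0, -18, 130, 0, 0, 0, 0, -19, 150, 0, 0, 0, 0]'

```text
t: 12.83
tcp_pos: [542.1, 148.6, 138.6]
tool_rot: [-0.002, 1.0, 0.001, 0.0]
force: [-0.2, -0.1, -0.5]
width: 23.9
grasp_force: 59.1
```

Emit:
drive_tool --motion '[0, 0, 0, 0, 0, 0, 0, 0, 0, 0, 0, 0, 0, 0, 0, 0, 0, 0, 0, 0, 0, 0, 0, 0, 0, 0, 0, 0, 0, 0]'

```text
t: 13.25
tcp_pos: [542.2, 141.7, 138.8]
tool_rot: [0.001, 1.0, -0.0, -0.0]
force: [-0.2, 0.2, -0.8]
width: 23.7
grasp_force: 59.1
```

```bash
cat >> h.py <<'E'
def coaster(c,w):
    hsv=cv2.cvtColor(c['image'],cv2.COLOR_RGB2HSV)
    m=(cv2.inRange(hsv,np.array((75,120,40)),np.array((95,255,255)))>0)&(abs(w[...,2]-4)<6)&(np.hypot(w[...,0]-543,w[...,1]-213)<55)
    p=w[m]; (cx,cy),r=cv2.minEnclosingCircle(cv2.convexHull(p[:,:2].astype(np.float32))); print('  coaster n',len(p),round(cx,1),round(cy,1),round(r,1),'mid',((p.min(0)+p.max(0))/2).round(1),'zmed',np.median(p[:,2]))
E
python3 - <<'E'
from h import *
state(); c=shot('wrist','wrist5.png'); w=world(c); stamper(c,w,90,165); coaster(c,w); state()
E
```

```text
t 13.25 tcp [542.2 141.7 138.8] q [ 0.001  1.    -0.    -0.   ] F [-0.17  0.15 -0.8 ] w 23.660291570170333 g 59.07122254371643 j [-0.49  0.5   0.2   1.86 -0.13  0.8   1.35]
  stamper z 105 206 [542.7 142.2] resid 0.18
  stamper z 120 468 [542.7 142.3] resid 0.19
  stamper z 135 614 [542.7 142.3] resid 0.2
  stamper z 150 829 [542.7 142.3] resid 0.22
  coaster n 5647 543.4 214.4 38.8 mid [543.5 214.2   4.2] zmed 3.8272809058044572
t 13.3 tcp [542.2 142.  138.8] q [ 0.001  1.    -0.    -0.   ] F [-0.49 -0.35 -0.71] w 24.202227195333524 g 59.07166242599487 j [-0.49  0.5   0.2   1.86 -0.13  0.8   1.35]
```

View pics/wrist5.png

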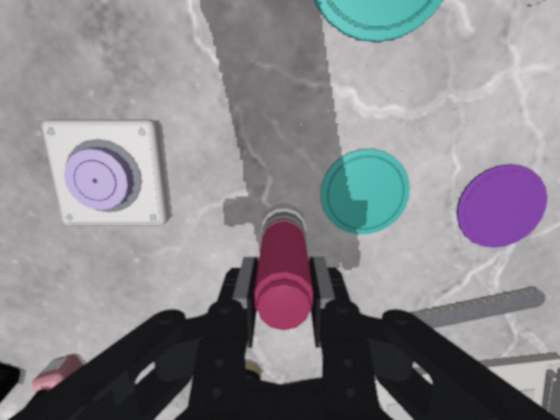

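The stamper at (284,285) is still upright in the grip, and the cushion at (95,180) has come back up. The small teal coaster at (365,191) is next, centred at (543.4, 214.4), with the big teal one at (380,10) and the purple one at (500,205). I move about 71 mm in y.

Emit:
drive_tool --motion '[0, 14, 0, 0, 0, 0, -0.5, 34, 0, 0, 0, 0, -0.5, 54, 0, 0, 0, 0, -0.5, 67, 0, 0, 0, 0, -0.5, 71, 0, 0, 0, 0]'

```text
t: 13.72
tcp_pos: [542.1, 218.2, 138.8]
tool_rot: [-0.002, 1.0, 0.001, -0.0]
force: [1.0, -0.8, -0.2]
width: 24.2
grasp_force: 59.1
```

Emit:
drive_tool --motion '[0, 0, 12, 0, 0, 0, 0, 0, 27, 0, 0, 0, 0, 0, 42, 0, 0, 0, 0, 0, 54, 0, 0, 0, 0, 0, 60, 0, 0, 0]'

```text
t: 14.13
tcp_pos: [541.5, 212.5, 76.5]
tool_rot: [0.001, 1.0, -0.001, -0.001]
force: [0.4, 0.2, -0.8]
width: 24.1
grasp_force: 59.1
```

Emit:
drive_tool --motion '[0, 0, 0, 0, 0, 0, 0, 0, 0, 0, 0, 0, 0, 0, 0, 0, 0, 0, 0, 0, 0, 0, 0, 0, 0, 0, 0, 0, 0, 0]'

```text
t: 14.55
tcp_pos: [543.1, 214.6, 79.5]
tool_rot: [-0.0, 1.0, 0.0, 0.001]
force: [0.5, 0.5, -2.3]
width: 23.8
grasp_force: 59.1
```

```bash
python3 - <<'E'
from h import *
state(); c=shot('wrist'); w=world(c); stamper(c,w,50,110); coaster(c,w); state()
E
```

```text
t 14.55 tcp [543.1 214.6  79.5] q [-0.     1.     0.     0.001] F [ 0.54  0.54 -2.32] w 23.761471343461505 g 59.09396946430206 j [-0.58  0.62  0.17  1.82 -0.15  0.71  1.25]
  stamper z 50 323 [543.7 215.3] resid 0.19
  stamper z 65 491 [543.7 215.3] resid 0.2
  stamper z 80 677 [543.7 215.2] resid 0.22
  stamper z 95 1293 [544.  215.2] resid 0.58
  coaster n 5973 543.7 214.8 39.0 mid [540.6 214.5   3.9] zmed 3.83613478036861
t 14.6 tcp [543.  214.6  79.4] q [-0.     1.     0.     0.001] F [ 0.24 -0.09 -1.2 ] w 24.132237098901175 g 59.094310998916626 j [-0.58  0.62  0.17  1.82 -0.15  0.71  1.25]
```

Emit:
drive_tool --motion '[0, -0.6, 3, 0, 0, 0, 0, -0.6, 7, 0, 0, 0, 0, -0.6, 11, 0, 0, 0, 0, -0.6, 14, 0, 0, 0, 0, -0.6, 15, 0, 0, 0]'

```text
t: 15.02
tcp_pos: [542.1, 213.6, 62.9]
tool_rot: [-0.0, 1.0, -0.0, -0.001]
force: [0.3, -0.2, -0.2]
width: 24.1
grasp_force: 59.1
```

Emit:
drive_tool --motion '[0, 0, 0.3, 0, 0, 0, 0, 0, 0.6, 0, 0, 0, 0, 0, 1, 0, 0, 0, 0, 0, 1, 0, 0, 0, 0, 0, 1, 0, 0, 0]'

```text
t: 15.43
tcp_pos: [542.7, 213.9, 62.9]
tool_rot: [-0.0, 1.0, 0.0, 0.0]
force: [0.2, 0.7, -1.3]
width: 23.9
grasp_force: 59.1
```

Emit:
drive_tool --motion '[0, 0, 0.3, 0, 0, 0, 0, 0, 0.6, 0, 0, 0, 0, 0, 0.9, 0, 0, 0, 0, 0, 0.9, 0, 0, 0, 0, 0, 0.9, 0, 0, 0]'

```text
t: 15.85
tcp_pos: [542.6, 213.8, 61.9]
tool_rot: [-0.0, 1.0, -0.0, -0.0]
force: [0.6, -0.8, -0.6]
width: 23.9
grasp_force: 59.1
```

Emit:
drive_tool --motion '[0, 0, 0.2, 0, 0, 0, 0, 0, 0.4, 0, 0, 0, 0, 0, 0.6, 0, 0, 0, 0, 0, 0.6, 0, 0, 0, 0, 0, 0.6, 0, 0, 0]'

```text
t: 16.27
tcp_pos: [542.9, 213.8, 61.8]
tool_rot: [-0.0, 1.0, 0.0, 0.0]
force: [-1.3, -1.2, 5.2]
width: 24.2
grasp_force: 59.6
```

The foot is on the coaster (+5 N). Now I release in two stages.

Emit:
drive_tool --motion '[0, 0, 0, 0, 0, 0, 0, 0, 0, 0, 0, 0, 0, 0, 0, 0, 0, 0, 0, 0, 0, 0, 0, 0, 0, 0, 0, 0, 0, 0]' --jaw 0.6

```text
t: 16.68
tcp_pos: [542.6, 213.8, 61.2]
tool_rot: [-0.0, 1.0, -0.0, -0.0]
force: [-0.7, 0.3, 0.6]
width: 33.7
grasp_force: 0.0
```

Emit:
drive_tool --motion '[0, 0, 0, 0, 0, 0, 0, 0, 0, 0, 0, 0, 0, 0, 0, 0, 0, 0, 0, 0, 0, 0, 0, 0, 0, 0, 0, 0, 0, 0]' --jaw 0

```text
t: 17.1
tcp_pos: [542.6, 213.8, 61.3]
tool_rot: [-0.0, 1.0, 0.0, 0.0]
force: [0.7, -0.2, 0.1]
width: 85.3
grasp_force: 0.0
```

Emit:
drive_tool --motion '[0, 0, -5, 0, 0, 0, 0, 0, -15, 0, 0, 0, 0, 0, -30, 0, 0, 0, 0, 0, -50, 0, 0, 0, 0, 0, -70, 0, 0, 0]'

```text
t: 17.52
tcp_pos: [542.5, 213.7, 132.7]
tool_rot: [-0.0, 1.0, -0.0, -0.0]
force: [-0.2, 0.6, 0.1]
width: 85.5
grasp_force: 0.0
```

Emit:
drive_tool --motion '[0, 0, -20, 0, 0, 0, 0, 0, -40, 0, 0, 0, 0, 0, -55, 0, 0, 0, 0, 0, -65, 0, 0, 0, 0, 0, -70, 0, 0, 0]'

```text
t: 17.93
tcp_pos: [543.4, 214.1, 203.5]
tool_rot: [-0.0, 1.0, 0.001, 0.001]
force: [-0.1, -0.1, 0.5]
width: 85.4
grasp_force: 0.0
```

```bash
python3 - <<'E'
from h import *
state(); c=shot('wrist','wrist6.png'); w=world(c); stamper(c,w,30,95); coaster(c,w); c2=shot('scene'); state()
im=np.hstack([cv2.resize(c['image'],(448,336)),cv2.resize(c2['image'][130:250,170:290],(336,336))])
cv2.imwrite('pics/end.png',im[:,:,::-1])
E
```

```text
t 17.9333 tcp [543.4 214.1 203.5] q [-0.     1.     0.001  0.001] F [-0.08 -0.07  0.51] w 85.39527943208496 g 0.0 j [-0.61  0.45  0.21  1.75 -0.11  0.95  1.22]
  stamper z 45 81 [543.4 214.4] resid 0.14
  stamper z 60 98 [543.4 214.4] resid 0.14
  stamper z 75 111 [543.5 214.4] resid 0.15
  stamper z 90 117 [544.6 214.5] resid 0.7
  coaster n 2555 543.6 214.5 38.4 mid [541.3 214.6   3.8] zmed 3.8402458969662803
t 18.0333 tcp [543.  214.  202.2] q [-0.     1.     0.     0.001] F [-0.61  0.33 -0.78] w 85.31153320610835 g 0.0 j [-0.61  0.45  0.21  1.75 -0.11  0.95  1.22]
```

View pics/end.png

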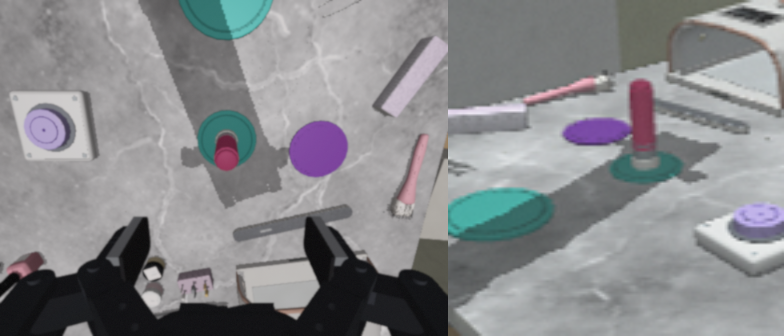

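The stamper stands upright at (226,140) in the left view and (643,120) in the right view. It is centred on the small teal coaster to within about 0.5 mm, and the gripper is clear above it.

```bash
python3 -c "
from bench import robot
print(robot.sign_off())"
```

```text
the job is handed in; nothing more can be done
None
```

The pink stamper was pressed about 5 mm into the middle of the lilac cushion, held there for about a second, lifted straight up, and left standing upright on the middle of the smaller teal coaster; the job was handed in at about 18 s, with the black stamper untouched.

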